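Tilt the shaft jig to its 45-degree hole and bolt it

TASK

The hollow shaft clamped in the tilting jig stands upright, held by the red-knobbed index bolt. Draw the bolt right out, swing the table towards the robot with its black-knobbed lever until the middle, yellow-marked hole of the index quadrant stands at the bolt (45 degrees, bore facing the operator for gauging), then slide the bolt gently fully home so that the table is locked there. Never force the bolt against the quadrant; leave the other things on the bench where they are.

Things in the scene. Friction and masses are not known exactly. Their poses are not given: they have to be found in the camera images.
- jig: Tilting jig screwed to the bench: grey base 130 x 285 x 12 mm, two blue cheeks with a horizontal trunnion, bolt bracket on the right. Origin: on the bench under the trunnion axis, midway between the cheeks; at yaw 0 its x points away from the robot, y left, z up (yaw -0.28 to 0.06). All x, y, z below are in this frame. The cheeks fill y = +-(56 to 68) mm and reach z = 142 mm.
- trunnion (a point): Point on the trunnion axis midway between the cheeks, 105 mm above the jig's origin. The axis runs along the jig's y. The steel table with the clamped shaft (45 mm tube, mouth at z = 179 mm when upright) swings about it between the cheeks.
- tilt_table (a joint): Angle of table, shaft, lever and quadrant: 0 = shaft upright (so at the start, bolt in the first hole), grows as shaft and lever tip towards the jig's -x, towards the robot; range -0.05 to 1.62 rad. With the bolt out the table stays where it is left (friction about 0.4 N m); with the bolt in a hole it has about 1 degree of play either way.
- middle_hole (a point): Mouth of the middle hole (45 degrees, 0.785 rad) of the dark grey quadrant that swings with the table. Quadrant: 12 mm thick, y = -72 to -84 mm, corners 84 mm from the axis; three 18 mm countersunk holes 60 mm from the axis for 0, 45 and 90 degrees. Wide yellow mark on rim and face: middle hole; narrow white: the others. At 45 degrees it lies straight above the axis, x = 0, z = 165 mm.
- lever_knob (a point): Centre of the black ball knob, 30 mm across, on the end of the table's lever: a 14 mm round steel bar square to the trunnion axis in the plane y = +85 mm, on the left. The knob is 125 mm from the axis, straight above it (z = 230 mm) when the shaft is upright. The bar can be pushed from either side anywhere along its length; at 100 mm it takes about 4 N.
- index_bolt (a joint): Slide of the index bolt, a 16 mm bar with rounded nose along y at x = 0, z = 165 mm. 0 = fully home through a hole, on its stop; grows towards -y (right); 28 mm = fully out, on its stop. Above 26 mm the nose is clear; with no hole in line it stops on the quadrant's face at about 24 mm; with a hole within about 3 degrees it draws the table into line. Stays where left; takes about 3 N.
- bolt_knob (a point): Centre of the red ball knob, 24 mm across, on the bolt's upright handle, a 12 mm round steel stem: x = 0, y = -(112 mm + the bolt's position), z = 235 mm. The stem is free from z = 185 to 223 mm and can be pushed along y either way (or pinched).
- bolt_bracket (a point): Middle of the blue bracket that guides the bolt, on the bolt's axis: x = 0, y = -124 mm, z = 165 mm. Its two lugs stand at y = -89 to -101 and -147 to -159 mm, 34 mm wide, and reach z = 182 mm; the stem travels between them.
- grease_tub: Open grease tub, 67 mm across, 52 mm high; origin under its centre. Leave alone.
- oil_bottle: Yellow oil bottle with red spout, 48 mm across, 161 mm high; origin under its centre. Leave alone.
- spare_bearing: Ball bearing 52 mm across, 15 mm thick, lying flat; origin under its centre. Leave alone.
- waiting_shaft: Hollow shaft with bearing foot, 75 mm across, 120 mm tall, standing right of the jig, near the vice; origin under its centre. Leave alone.
- hex_key: Hex key, 36 x 124 x 6 mm, lying flat; origin under its centre. Leave alone.

How it is judged:
By the outcome, as a careful person would: the job done as asked, in the order asked, and still so for the second after the job is handed in, with the robot touching nothing.
It also fails if it takes over 51 s, if anything falls off the work surface, if the arm or the gripper's body presses on something with over 40 N, if the wrist force passes 120 N, or if a joint passes its speed limit or range.

ROBOT

A 7-joint arm with a two-finger parallel gripper is mounted at the origin on a cart in front of the work surface, level with it; the furniture and walls round the work are solid. World frame = base frame: x ahead of the robot, y to its left, z up, the work surface at z = 0. Lengths are in m, angles in rad, forces in N, time in s.
With the tool pointing down it reaches from about 0.35 to 0.9 m from the base axis. Payload 19.9 kg.
Tool frame: the origin (TCP) lies midway between the tips of the shut fingers; the grasp point (between the pads) lies 19 mm behind it; y points along the fingers, z is the direction in which the jaws open and shut, and the axes are right-handed (so a half turn about y gives the same grasp; the last joint's range is limited). The gripper opens to 94 mm and grips with 3 to 60 N. Pads are 16 mm wide; open, the fingers measure 119 mm over their backs; the gripper's body (75 mm by 177 mm) begins 78 mm behind the grasp point.
Start: joints at [1.129, 0.417, -0.01, 1.614, 0.005, 1.111, -0.053], TCP at [0.244, -0.575, 0.205] pointing down, gripper open.
Joint ranges: [-2.81, 2.81], [-0.39, 2.02], [-1.27, 1.25], [0.06, 2.57], [-1.19, 4.33], [0.19, 2], [-2.82, 2.82]. Speed limits (rad/s): [1.89, 1.89, 2.39, 2.39, 3.01, 3.01, 3.01].

INTERFACE

Orientations are given as a unit quaternion [w, x, y, z].
In Python, from workcell import manip gives the robot as it stands. Calls block until the motion is done:
- manip.move_pose(position, orientation): joint-space move of the TCP to a pose.
- manip.movel(position, rot=None, velocity=0.15, f_stop=None): straight line of the TCP; rot=None keeps the orientation; velocity is the mean speed in m/s. With f_stop (N) it stops when the force on the tool has changed by that much, and returns True; else False.
- manip.move_joints(angles): joint-space move.
- manip.open() and manip.grab(strength=None): open the fingers fully, or close them until they stop; strength is the grip in N (None keeps the last).
- manip.wait(seconds).
- manip.solve_ik(position, orientation): joint angles nearest the present ones, or None.
- manip.grab_frame(name): name is "side" or "top" or "wrist"; returns the picture (420x560x3 uint8, red, green, blue); there is no depth.
- manip.camera_info(name): a dict with "K" (3x3 intrinsics, pixels), "R" (3x3) and "t" (3): a world point X has camera coordinates R X + t. Camera axes: x right, y down, z forward; pixel columns grow to the right and rows downward; lengths in m; the calibration is good to about 2 mm. The wrist camera is an equidistant fisheye: a pixel r from the principal point sees the ray r / f radians off the axis. A picture is of the moment at which its call begins: read the wrist's pose just before it. camera_info takes no time and is no camera call; for the wrist camera it gives the pose at the moment of the call.
A pose or a line that the arm cannot do raises manip.PlanningError and nothing moves.
- manip.job_done(): hands the job in, once; it reports no verdict.
Readings, each from a call of its own:
- manip.read_time(): time.
- manip.read_q(): joint angles.
- manip.read_joint_velocities(): joint speeds.
- manip.read_joint_efforts(): joint torques, N m.
- manip.read_ee_pos(): TCP position.
- manip.read_ee_rot(): TCP orientation.
- manip.read_ft_force(): force on the tool from outside, world axes, zero at the start.
- manip.read_torque(): the same for the moment, N m.
- manip.read_width(): opening from 0.0 (shut) to 1.0 (fully open).
Only numpy, scipy, OpenCV 4.12 (cv2) and the standard library are available. Lean on these libraries where they do the work, as an engineer would, in place of code of your own. Each camera call takes 0.05 s, during which the arm holds its last target.

## Working session

There is one attempt and no reset: what is moved stays moved. The work goes in short steps, each a Python script; the robot and the scene stay as the last script left them, time stands still between calls to the robot, and variables do not carry over. Pictures are saved under pics/ and viewed, and the job is handed in when it is done.

```bash
mkdir -p pics; python3 - <<'E'
from workcell import manip
import cv2
for n in ("side","top","wrist"):
    cv2.imwrite(f"pics/{n}0.png",manip.grab_frame(n)[:,:,::-1])
    c=manip.camera_info(n);print(n,c)
print(manip.read_time(),manip.read_ee_pos(),manip.read_ee_rot(),manip.read_width())
E
```

```text
side {'K': array([[468.96938698,   0.        , 285.35288336],
       [  0.        , 468.96938698, 205.89328159],
       [  0.        ,   0.        ,   1.        ]]), 'R': array([[-0.97626989, -0.21645754, -0.00657516],
       [-0.13624138,  0.63751205, -0.75829853],
       [ 0.16833118, -0.73940822, -0.6518743 ]]), 't': array([0.58394767, 0.13057098, 1.32780483])}
top {'K': array([[382.05853587,   0.        , 284.76373531],
       [  0.        , 382.05853587, 209.60005501],
       [  0.        ,   0.        ,   1.        ]]), 'R': array([[ 0.08521648, -0.99636187, -0.00108386],
       [-0.96614028, -0.08236571, -0.2445176 ],
       [ 0.24353874,  0.02188409, -0.96964425]]), 't': array([0.08587106, 0.62049329, 0.98476188])}
wrist {'K': array([[325.1922621 ,   0.        , 272.89807827],
       [  0.        , 325.1922621 , 208.33562394],
       [  0.        ,   0.        ,   1.        ]]), 'R': array([[ 3.90257286e-01, -9.20705836e-01,  1.23663830e-04],
       [-8.88797435e-01, -3.76697291e-01,  2.61033083e-01],
       [-2.40288099e-01, -1.01979974e-01, -9.65329847e-01]]), 't': array([-0.62573515, -0.02718403,  0.39050327])}
0.15 [ 0.24374681 -0.57522593  0.20495239] [ 0.14068433 -0.14084783  0.69326494 -0.69264243] 0.9985335425604828
```

View pics/side0.png

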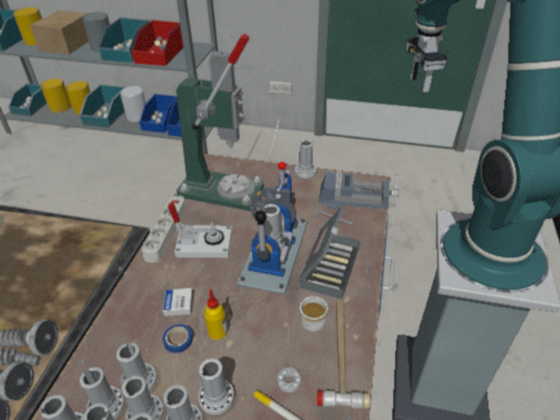

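View pics/top0.png

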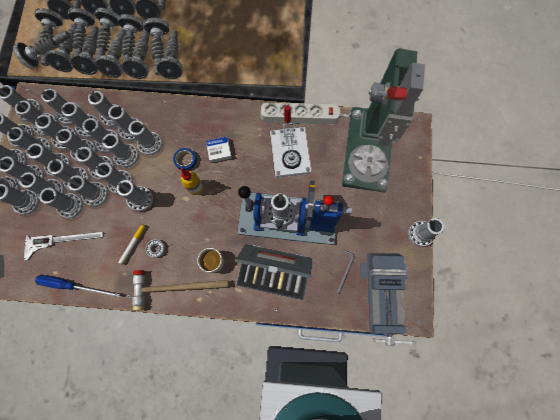

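View pics/wrist0.png

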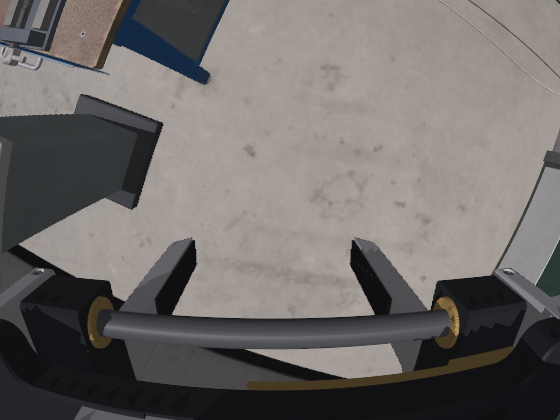

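Side shows black knob at about (260,216) and red bolt knob at (282,166). In top they are at about (244,192) and (329,200). I'll enlarge both.

```bash
python3 - <<'E'
import cv2
a=cv2.imread("pics/side0.png")[145:300,210:340]; cv2.imwrite("pics/sidec.png",cv2.resize(a,None,fx=3.8,fy=3.8,interpolation=cv2.INTER_CUBIC))
a=cv2.imread("pics/top0.png")[165:265,220:380]; cv2.imwrite("pics/topc.png",cv2.resize(a,None,fx=5,fy=5,interpolation=cv2.INTER_CUBIC))
E
```

```text
(no output)
```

View pics/sidec.png

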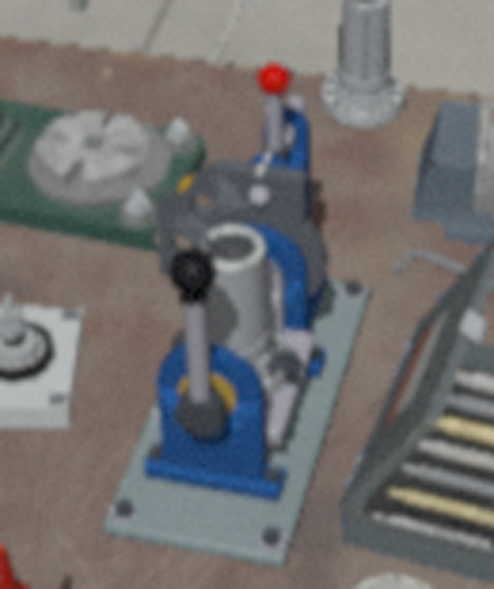

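View pics/topc.png

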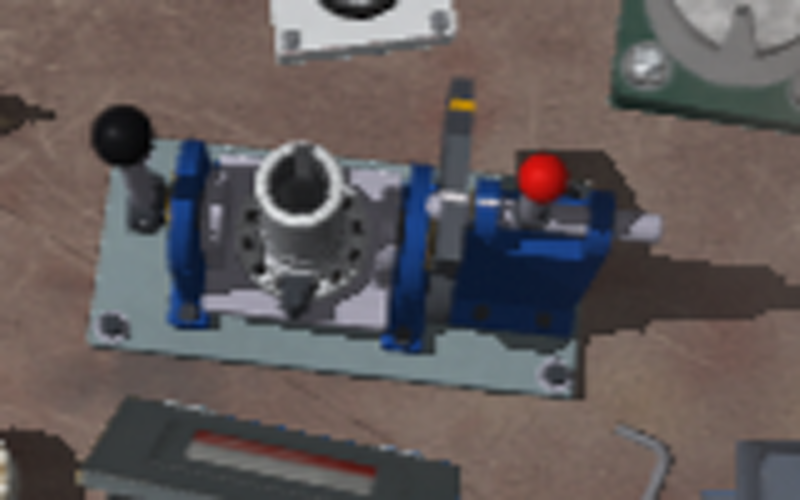

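Side crop: black knob at (260.8,217.1) and red at (282.1,165.5). Top crop: black at (244.2,191.8) and red at (328.4,200.4), full-image px. Next I triangulate and check against the heights and the 197 mm knob spacing.

```bash
cat > h.py <<'E'
import numpy as np, cv2
from workcell import manip
def ray(n,px):
    c=manip.camera_info(n);d=np.linalg.inv(c["K"])@[px[0],px[1],1];R=c["R"]
    return -R.T@c["t"], R.T@d
def atz(n,px,z):
    o,d=ray(n,px);return o+d*(z-o[2])/d[2]
def tri(a,b):
    A=[];B=[]
    for n,p in (("side",a),("top",b)):
        o,d=ray(n,p);d=d/np.linalg.norm(d);P=np.eye(3)-np.outer(d,d);A.append(P);B.append(P@o)
    return np.linalg.lstsq(np.vstack(A),np.hstack(B),rcond=None)[0]
def proj(n,X):
    c=manip.camera_info(n);p=c["K"]@(c["R"]@X+c["t"]);return p[:2]/p[2]
E
python3 - <<'E'
from h import *
s={'blk':(260.3,216.6),'red':(281.6,165)};t={'blk':(243.7,191.3),'red':(327.9,199.9)}
zz={'blk':.230,'red':.235}
P={}
for k in s:
    P[k]=tri(s[k],t[k]);print(k,P[k],atz('side',s[k],zz[k]),atz('top',t[k],zz[k]))
b=(atz('side',s['blk'],.23)+atz('top',t['blk'],.23))/2;r=(atz('side',s['red'],.235)+atz('top',t['red'],.235))/2
v=b-r;print(v,np.hypot(v[0],v[1]),'yaw',np.arctan2(-v[0],v[1]))
# base corner bolts from top crop
for q in [(110,325),(555,375)]: print(atz('top',(q[0]/5+219.5,q[1]/5+164.5),.014))
for q in [(124,508),(271,537),(352,288)]: print(atz('side',(q[0]/3.8+209.5,q[1]/3.8+144.5),.014))
E
```

```text
blk [0.60684724 0.23664571 0.22984496] [0.60435607 0.23745637 0.23      ] [0.60922146 0.23677494 0.23      ]
red [0.60071109 0.03533231 0.23821148] [0.59981213 0.03162101 0.235     ] [0.60354994 0.03503684 0.235     ]
[ 0.00510773  0.20378673 -0.005     ] 0.20385072931037052 yaw -0.02505884737662994
[0.55654134 0.26019784 0.014     ]
[5.49160442e-01 3.82674691e-04 1.40000000e-02]
[0.6592128 0.2531433 0.014    ]
[0.55323452 0.25673185 0.014     ]
[ 0.54697413 -0.00322282  0.014     ]
```

Heights agree within 3 mm. The knob spacing comes out at 204 mm instead of 197, so I'll refine with the wrist camera from a hover above the bolt.

```bash
cat >> h.py <<'E'
from scipy.spatial.transform import Rotation as Ro
def quat(yaw,flip=False):
    c,s=np.cos(yaw),np.sin(yaw);X=np.array([c,s,0]);Y=np.array([-s,c,0]);
    if flip:X,Y=-X,-Y
    q=Ro.from_matrix(np.column_stack([X,[0,0,-1],Y])).as_quat();return q[[3,0,1,2]]
def wray(c,px):
    K=c["K"];u=np.array([px[0]-K[0,2],px[1]-K[1,2]]);r=np.hypot(*u);th=r/K[0,0]
    d=np.array([*(u/r*np.sin(th)),np.cos(th)]);return -c["R"].T@c["t"],c["R"].T@d
def watz(c,px,z):
    o,d=wray(c,px);return o+d*(z-o[2])/d[2]
E
python3 - <<'E'
from h import *
p=manip.read_ee_pos();print(atz('top',(398,93),.3))
for f in (0,1):
  for z in (.4,.212): print(f,z,manip.solve_ik([.6,.035,z],quat(-.026,f)))
manip.movel([p[0],p[1],.38],velocity=.3)
q=manip.solve_ik([.59,.06,.38],quat(-.026,False));print(q)
E
```

```text
[ 0.86017562 -0.10858413  0.3       ]
0 0.4 [ 0.48463997  0.35822625 -0.81908492  1.36737452  0.2592895   1.52548456
  1.2311032 ]
0 0.212 [ 0.46730366  0.47276082 -0.77476829  1.6490843   0.35391637  1.16579965
  1.15064472]
1 0.4 [ 0.31091168  0.30923684 -0.56116802  1.37318134  0.16302898  1.50512465
 -1.8361874 ]
1 0.212 [ 0.24295575  0.4041506  -0.45901232  1.65657511  0.19420068  1.12629315
 -1.8647235 ]
[ 0.44350599  0.34140085 -0.79924137  1.42552091  0.24347822  1.47607921
  1.19529058]
```

```bash
python3 - <<'E'
from h import *
import pickle
manip.move_pose([.58,.08,.38],quat(-.026,False))
c=manip.camera_info("wrist");f=manip.grab_frame("wrist");pickle.dump(c,open("c1.pkl","wb"))
cv2.imwrite("pics/w1.png",cv2.resize(f[:,:,::-1],(800,600),interpolation=cv2.INTER_CUBIC))
print(manip.read_time(),manip.read_ee_pos(),-c["R"].T@c["t"])
E
```

```text
3.5417 [0.58017714 0.07915272 0.37986056] [0.50455048 0.08043863 0.55904579]
```

View pics/w1.png

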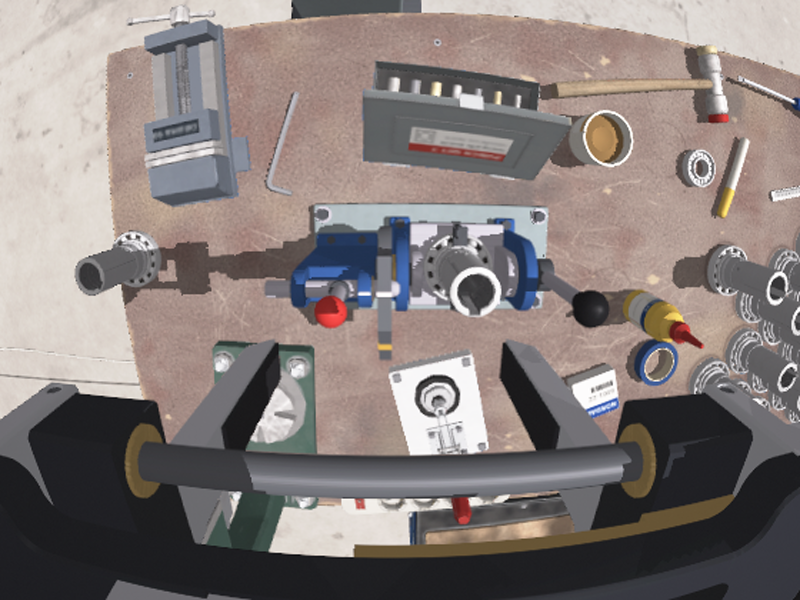

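```bash
python3 - <<'E'
import cv2
a=cv2.imread("pics/w1.png")[190:370,260:640]; cv2.imwrite("pics/w1c.png",cv2.resize(a,None,fx=2.1,fy=2.1,interpolation=cv2.INTER_CUBIC))
E
```

```text
(no output)
```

View pics/w1c.png

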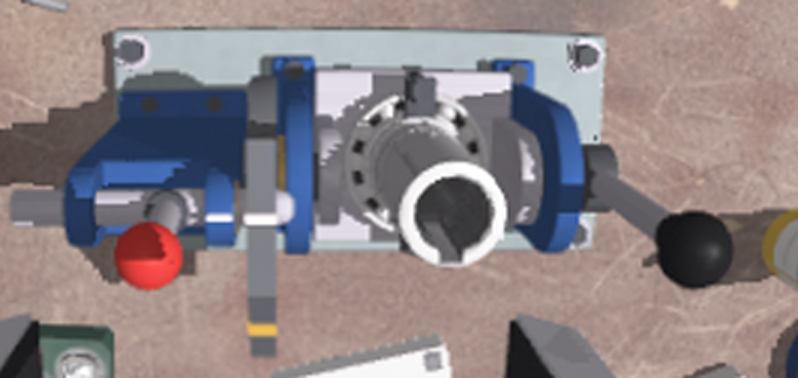

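In the wrist crop, red is at (148,256), black at (694,249) and the tube mouth centre at (452,213). I'll fit the jig pose jointly over all the cameras.

```bash
python3 - <<'E'
from h import *
import pickle
from scipy.optimize import least_squares
c=pickle.load(open("c1.pkl","rb"))
W=lambda a,b:((a/2.1+260)*.7-.4,(b/2.1+190)*.7-.4)
m={'red':(148,256),'blk':(694,249),'tube':(452,213)}
loc={'red':[0,-.112,.235],'blk':[0,.085,.230],'tube':[0,0,.179]}
obs=[]
for k,v in m.items():
    P=watz(c,W(*v),loc[k][2]);print(k,P);obs.append((k,'w',P,1))
s={'blk':(260.3,216.6),'red':(281.6,165),'tube':(235/3.8+209.5,243/3.8+144.5)};t={'blk':(243.7,191.3),'red':(327.9,199.9),'tube':(300/5+219.5,184/5+164.5)}
for k in s:
  for n,d in (('side',s),('top',t)):
    P=atz(n,d[k],loc[k][2]);obs.append((k,n,P,.4))
print([watz(c,W(*v),.014) for v in ((131,51),(584,56))])
def f(p,det=False):
    R=Ro.from_euler('z',p[2]).as_matrix();r=[]
    for k,n,P,w in obs:
        e=(P-R@np.array(loc[k])-[p[0],p[1],0])[:2]
        if det: print(k,n,(e*1000).round(1))
        r+=list(w*e*1000)
    return r
r=least_squares(f,[.6,.15,0]);print(r.x);f(r.x,True)
E
```

```text
red [0.6015891  0.03345389 0.235     ]
blk [0.60654319 0.2349174  0.23      ]
tube [0.60357715 0.1497292  0.179     ]
[array([ 0.547593  , -0.00159387,  0.014     ]), array([0.55493185, 0.25742231, 0.014     ])]
[ 0.60413851  0.14847128 -0.02428176]
red w [ 0.2 -3.1]
blk w [0.3 1.5]
tube w [-0.6  1.3]
blk side [-1.8  4. ]
blk top [3.  3.3]
red side [-1.6 -4.9]
red top [ 2.1 -1.5]
tube side [-2.9 -1.6]
tube top [1.5 2.6]
```

Wrist residuals in x are under 1 mm, and black to tube is 85 mm as expected. The red knob sits about 4 mm further right than the nominal home, so I'll use its measured position (0.6015, 0.0335). I'll grip the ball with the jaws along the bolt axis.

```bash
python3 - <<'E'
from h import *
Q=quat(-.0245)
manip.movel([.6015,.0335,.30],rot=Q,velocity=.2)
s=manip.movel([.6015,.0335,.214],velocity=.12,f_stop=8)
print(s,manip.read_ee_pos(),manip.read_ft_force())
manip.grab(8)
print(manip.read_width()*94,manip.read_ee_pos(),manip.read_ft_force(),manip.read_time())
cv2.imwrite("pics/w2.png",manip.grab_frame("wrist")[:,:,::-1])
cv2.imwrite("pics/s2.png",cv2.resize(manip.grab_frame("side")[120:300,200:360,::-1],None,fx=3,fy=3,interpolation=cv2.INTER_CUBIC))
E
```

```text
False [0.60188396 0.03373876 0.21482762] [-0.45674482  0.95608183  0.86159194]
23.374409044994554 [0.60147966 0.03366504 0.21400302] [-0.04376507  0.74749599 -0.14859077] 6.125
```

View pics/w2.png

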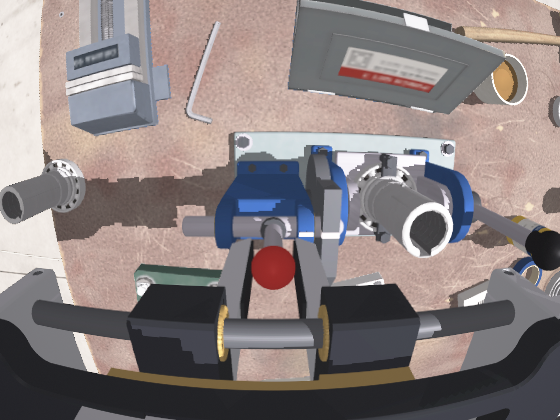

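View pics/s2.png

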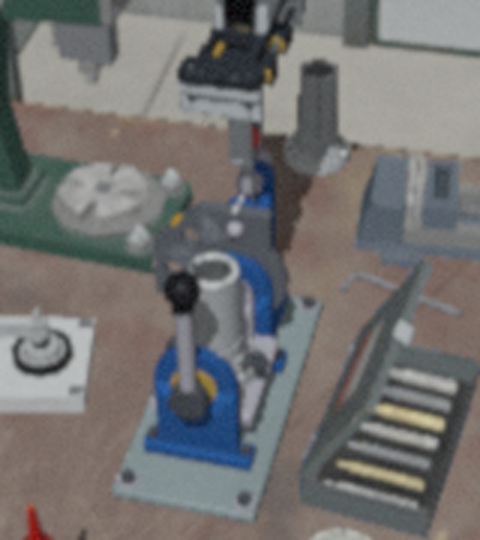

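The knob (273,268 in the wrist view) is between the pads, and the width of 23.4 mm matches the 24 mm ball. Now I draw the bolt.

```bash
python3 - <<'E'
from h import *
p=np.array(manip.read_ee_pos());d=-np.array([.0245,1,0])
s=manip.movel(p+d*.035,velocity=.035,f_stop=14)
e=np.array(manip.read_ee_pos());print(s,(e-p)*1000,manip.read_ft_force(),manip.read_width()*94,manip.read_time())
E
```

```text
True [-7.02485729e-01 -2.45200136e+01 -1.58070915e-02] [ 1.95587609 16.09551167 -0.85065479] 26.996357031019045 6.975
```

Travel was 24 mm to a firm 16 N stop, and the knob is now at y≈0.0107 against 0.0097 predicted for fully out. I'll release and look.

```bash
python3 - <<'E'
from h import *
import pickle
manip.open()
p=np.array(manip.read_ee_pos())
manip.movel([p[0],p[1],.275],velocity=.2)
manip.movel([.60,.18,.33],velocity=.25)
c=manip.camera_info("wrist");f=manip.grab_frame("wrist");pickle.dump(c,open("c3.pkl","wb"))
cv2.imwrite("pics/w3.png",cv2.resize(f[130:280,130:430,::-1],None,fx=2.6,fy=2.6,interpolation=cv2.INTER_CUBIC))
print(manip.read_time())
E
```

```text
9.4667
```

View pics/w3.png

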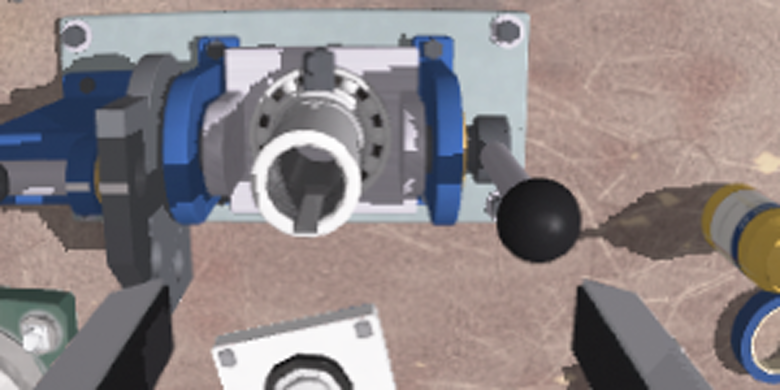

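The bolt nose no longer shows through the quadrant. The black knob is at (539,219) in the crop. I'll measure it and grip it.

```bash
python3 - <<'E'
from h import *
import pickle
c=pickle.load(open("c3.pkl","rb"))
w=lambda a,b:(a/2.6+129.6,b/2.6+129.6)
K=watz(c,w(539,219),.230);print(K,watz(c,w(306,182),.179))
K=.5*K+.5*np.array([.6063,.2347,.230]);print(K)
manip.movel([K[0],K[1],.30],velocity=.2)
s=manip.movel([K[0],K[1],.214],velocity=.15,f_stop=8)
manip.grab(25)
print(s,manip.read_width()*94,manip.read_ee_pos(),manip.read_ft_force(),manip.read_time())
p=np.array(manip.read_ee_pos());X=np.array([np.cos(-.0245),np.sin(-.0245),0])
for a in np.radians([4.5]):
    s=manip.movel(p-X*.125*np.sin(a)+[0,0,-.125*(1-np.cos(a))],velocity=.03,f_stop=15)
    print(s,manip.read_ft_force(),manip.read_ee_pos()-p)
E
```

```text
[0.60631082 0.23539831 0.23      ] [0.60343046 0.15100268 0.179     ]
[0.60630541 0.23504915 0.23      ]
False 28.393247798956864 [0.60623269 0.23635748 0.21406756] [ 2.22215754  7.26160964 -1.96521723] 11.6833
False [-0.37884556  0.63859998 -0.98291637] [-0.00997014  0.00034238 -0.00040554]
```

```bash
python3 - <<'E'
from h import *
p=np.array([.60623,.2361,.21407]);X=np.array([np.cos(-.0245),np.sin(-.0245),0])
for a in np.radians([12,20,28,36.5,45]):
    s=manip.movel(p-X*.125*np.sin(a)+[0,0,-.125*(1-np.cos(a))],velocity=.06,f_stop=18)
    print(s,manip.read_ft_force().round(1),(manip.read_ee_pos()-p).round(4),manip.read_width()*94)
    if s: break
print(manip.read_time())
cv2.imwrite("pics/w4.png",manip.grab_frame("wrist")[:,:,::-1])
cv2.imwrite("pics/s4.png",cv2.resize(manip.grab_frame("side")[120:300,200:360,::-1],None,fx=3,fy=3,interpolation=cv2.INTER_CUBIC))
E
```

```text
False [-1.8  2.9  1.4] [-0.0263  0.001  -0.0026] 28.344558884506064
False [-3.9  3.3  6.3] [-0.0429  0.0014 -0.0072] 28.7327474270402
False [-5.3  4.6  6.4] [-0.0589  0.0019 -0.0144] 28.656884251553535
False [-3.3  4.5  4.7] [-0.0745  0.0023 -0.0244] 28.783101999106332
False [-2.8  6.6 -0.4] [-0.0885  0.0026 -0.0367] 28.604963415385633
14.3917
```

View pics/w4.png

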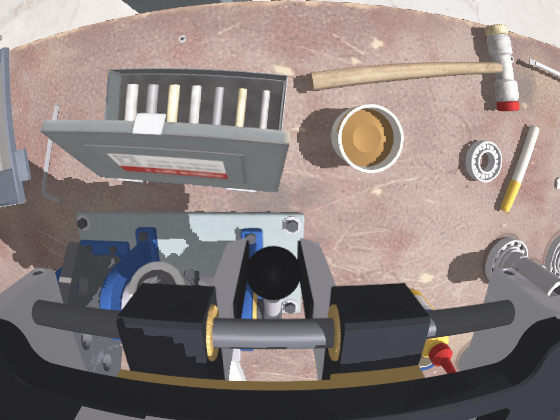

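View pics/s4.png

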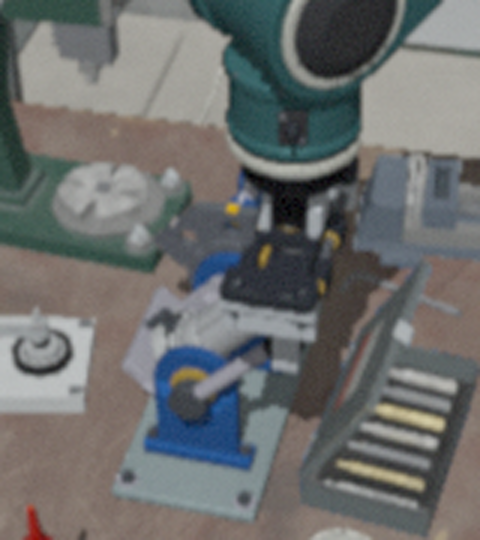

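The lever has swung with the gripper and the shaft leans toward the robot. I'll release, rise and check the angle.

```bash
python3 - <<'E'
from h import *
import pickle
manip.open()
p=np.array(manip.read_ee_pos())
manip.movel([p[0],p[1],.29],velocity=.25)
manip.movel([.60,.10,.33],velocity=.3)
c=manip.camera_info("wrist");f=manip.grab_frame("wrist");pickle.dump(c,open("c5.pkl","wb"))
cv2.imwrite("pics/w5.png",cv2.resize(f[130:310,100:420,::-1],None,fx=2.5,fy=2.5,interpolation=cv2.INTER_CUBIC))
cv2.imwrite("pics/s5.png",cv2.resize(manip.grab_frame("side")[150:300,230:340,::-1],None,fx=4,fy=4,interpolation=cv2.INTER_CUBIC))
print(manip.read_time())
E
```

```text
16.9833
```

View pics/w5.png

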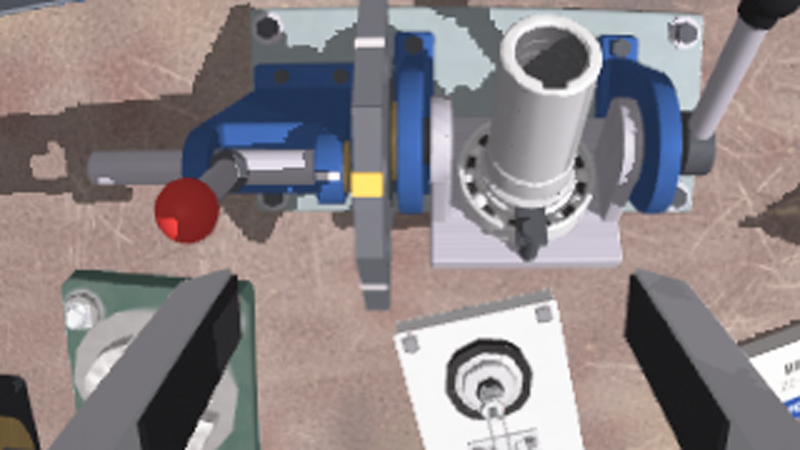

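View pics/s5.png

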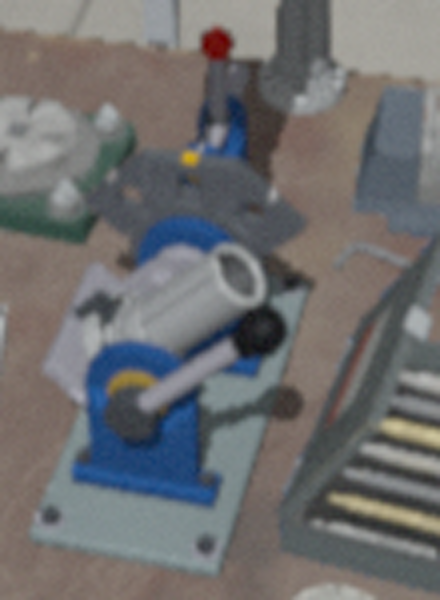

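Yellow mark at (367,185) lies abreast of the bolt nose. Tube mouth centre is about (549,52) in the wrist crop and the black knob (260,331) in the side crop. Computing the angle.

```bash
python3 - <<'E'
from h import *
import pickle
from scipy.optimize import minimize_scalar as ms
c=pickle.load(open("c5.pkl","rb"))
w=lambda a,b:(a/2.5+99.6,b/2.5+129.6)
O=np.array([.6041,.1508,0]);R=Ro.from_euler('z',-.0245).as_matrix()
jig=lambda P:R.T@(P-O)
P=lambda r,y,a:O+R@np.array([-r*np.sin(a),y,.105+r*np.cos(a)])
def wf(px,r,y):
    o,d=wray(c,px)
    return np.degrees(ms(lambda a:np.linalg.norm(np.cross(P(r,y,a)-o,d)),bounds=(0,1.5),method='bounded').x)
print('tube',wf(w(549,52),.074,0))
for z in (.183,.189): print('mark',jig(watz(c,w(367,185),z)))
print('redknob',jig(watz(c,w(187,210),.235)))
print('bolt nose end',jig(watz(c,w(330,176),.173)))
for px in [(294.6,232.3)]:
    a=ms(lambda a:np.linalg.norm(proj('side',P(.125,.085,a))-px),bounds=(0,1.5),method='bounded');print('knob side',np.degrees(a.x),a.fun)
# white marks symmetric
for q in ((371,43),(374,287)): print('white',[jig(watz(c,w(*q),z)).round(4) for z in (.155,.165)])
E
```

```text
tube 42.16565683386297
mark [ 0.00393398 -0.07880345  0.183     ]
mark [ 0.0024139  -0.07831721  0.189     ]
redknob [ 1.89915112e-05 -1.40340876e-01  2.35000000e-01]
bolt nose end [ 0.00251205 -0.09540708  0.173     ]
knob side 42.85229182187127 0.2762084680322773
white [array([-0.0526, -0.0785,  0.155 ]), array([-0.0533, -0.0777,  0.165 ])]
white [array([ 0.0601, -0.0789,  0.155 ]), array([ 0.0562, -0.0781,  0.165 ])]
```

The bolt is fully out (knob at −140 mm). All the angle cues say about 42.5–43°, so roughly 2° short. I'll regrip the knob and add it.

```bash
python3 - <<'E'
from h import *
import pickle
O=np.array([.6041,.1510,0]);R=Ro.from_euler('z',-.0245).as_matrix()
P=lambda a:O+R@np.array([-.125*np.sin(a),.085,.105+.125*np.cos(a)])-[0,0,.018]
a0=np.radians(42.8);g=P(a0)
manip.movel([g[0],g[1],.29],velocity=.3)
print(manip.movel(g,velocity=.15,f_stop=8))
manip.grab(45)
p=np.array(manip.read_ee_pos());print(p-g,manip.read_ft_force().round(1),manip.read_width()*94)
manip.movel(p+P(a0+np.radians(2.4))-g,velocity=.02)
print(manip.read_ee_pos()-p,manip.read_ft_force().round(1))
manip.open()
print(manip.read_ft_force().round(1))
p=np.array(manip.read_ee_pos())
manip.movel([p[0],p[1],.29],velocity=.25)
manip.movel([.585,.09,.33],velocity=.3)
c=manip.camera_info("wrist");f=manip.grab_frame("wrist");pickle.dump(c,open("c6.pkl","wb"))
cv2.imwrite("pics/w6.png",cv2.resize(f[130:310,100:420,::-1],None,fx=2.5,fy=2.5,interpolation=cv2.INTER_CUBIC))
cv2.imwrite("pics/s6.png",cv2.resize(manip.grab_frame("side")[150:300,230:340,::-1],None,fx=4,fy=4,interpolation=cv2.INTER_CUBIC))
print(manip.read_time())
E
```

```text
False
[5.45209998e-05 6.54583071e-04 9.13497763e-05] [ 1.3  5.3 -2.9] 28.284956595186472
[-3.62637186e-03  9.99544342e-05 -3.52089369e-03] [1.2 1.9 1.4]
[-0.1  0.8  0.5]
22.5333
```

View pics/w6.png

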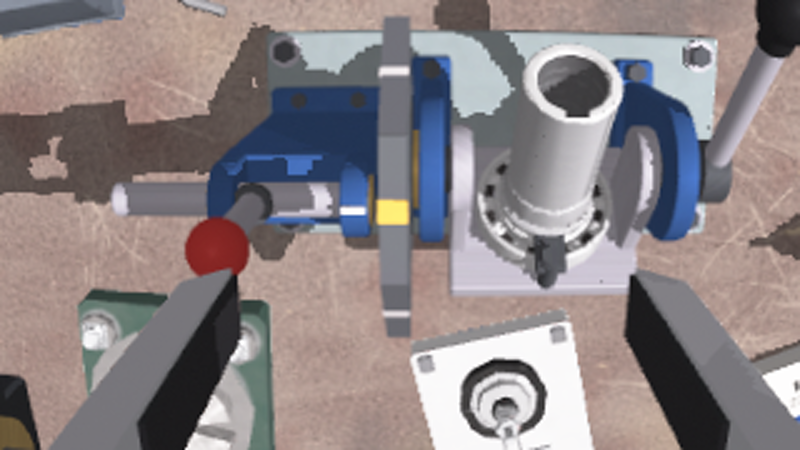

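View pics/s6.png

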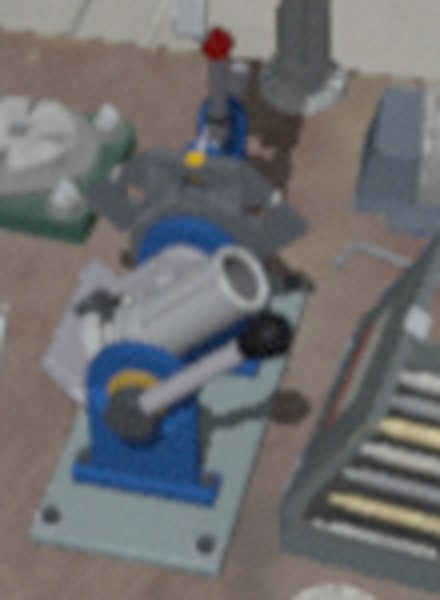

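Now the tube mouth is at about (572,84) and the mark at (392,211), with the side knob at (264,335).

```bash
python3 - <<'E'
from h import *
import pickle
from scipy.optimize import minimize_scalar as ms
O=np.array([.6041,.1510,0]);R=Ro.from_euler('z',-.0245).as_matrix()
jig=lambda P:R.T@(P-O)
P=lambda r,y,a:O+R@np.array([-r*np.sin(a),y,.105+r*np.cos(a)])
w=lambda a,b:(a/2.5+99.6,b/2.5+129.6)
def wf(c,px,r,y):
    o,d=wray(c,px);d=d/np.linalg.norm(d)
    return np.degrees(ms(lambda a:np.linalg.norm(np.cross(P(r,y,a)-o,d)),bounds=(0,1.5),method='bounded').x)
for n,t,mk,w1,w2,bk in (('c5.pkl',(549,52),(367,185),(371,43),(374,287),(187,210)),('c6.pkl',(572,84),(392,211),(395,71),(396,314),(217,247))):
    c=pickle.load(open(n,"rb"))
    print('tube',wf(c,w(*t),.074,0),'mark',jig(watz(c,w(*mk),.187)).round(4),'wh',jig(watz(c,w(*w1),.16)).round(4),jig(watz(c,w(*w2),.16)).round(4),'red',jig(watz(c,w(*bk),.235)).round(4))
# wrist 0-position calibration of tube mouth: same tube method at angle 0 from c3
c=pickle.load(open('c3.pkl','rb'));print('tube0',jig(watz(c,(306/2.6+129.6,182/2.6+129.6),.179)))
for px in [(294.6,232.3),(295.6,233.35)]:
    print('knob side',np.degrees(ms(lambda a:np.linalg.norm(proj('side',P(.125,.085,a))-px),bounds=(0,1.5),method='bounded').x))
print('knob0 side',jig(atz('side',(260.3,216.6),.23)))
E
```

```text
tube 42.18206471091789 mark [ 0.0029 -0.0787  0.187 ] wh [-0.053  -0.0783  0.16  ] [ 0.0581 -0.0787  0.16  ] red [ 0.     -0.1405  0.235 ]
tube 43.06669995102156 mark [-0.0008 -0.0789  0.187 ] wh [-0.0555 -0.0784  0.16  ] [ 0.0569 -0.0791  0.16  ] red [-0.0008 -0.1406  0.235 ]
tube0 [-6.69404012e-04 -1.37186007e-05  1.79000000e-01]
knob side 42.823774929081466
knob side 44.51579645969475
knob0 side [-0.00186198  0.0864367   0.23      ]
```

The cues agree on 44–45°, well within the bolt's ±3° capture. Now I slide the bolt in gently with a force stop.

```bash
python3 - <<'E'
from h import *
O=np.array([.6041,.1510,0]);R=Ro.from_euler('z',-.0245).as_matrix()
g=O+R@np.array([0,-.140,.214]);Q=quat(-.0245)
manip.movel([g[0],g[1],.30],rot=Q,velocity=.3)
print(manip.movel(g,velocity=.12,f_stop=8))
manip.grab(14)
p=np.array(manip.read_ee_pos());f0=manip.read_ft_force();print(p-g,f0.round(1),manip.read_width()*94)
d=R@np.array([0,1,0])
s=manip.movel(p+d*.034,velocity=.025,f_stop=11)
e=np.array(manip.read_ee_pos());print(s,(R.T@(e-p))*1000,manip.read_ft_force().round(1),manip.read_width()*94,manip.read_time())
E
```

```text
False
[-1.10814963e-05  3.48421395e-04  1.69138151e-05] [0.7 2.3 0.6] 23.005171857453174
True [ 0.07238003 28.10760914 -0.09529507] [ 0.3 -2.2  5.6] 22.811301321545788 25.9833
```

```bash
python3 - <<'E'
from h import *
import pickle
R=Ro.from_euler('z',-.0245).as_matrix();d=R@np.array([0,1,0])
p=np.array(manip.read_ee_pos())
s=manip.movel(p+d*.004,velocity=.01,f_stop=10)
e=np.array(manip.read_ee_pos());print(s,(R.T@(e-p))*1000,manip.read_ft_force().round(1),manip.read_width()*94)
manip.open()
p=np.array(manip.read_ee_pos());print(p)
manip.movel([p[0],p[1],.29],velocity=.2)
manip.movel([.585,.09,.35],velocity=.3)
c=manip.camera_info("wrist");f=manip.grab_frame("wrist");pickle.dump(c,open("c7.pkl","wb"))
cv2.imwrite("pics/w7.png",cv2.resize(f[130:310,100:420,::-1],None,fx=2.5,fy=2.5,interpolation=cv2.INTER_CUBIC))
cv2.imwrite("pics/s7.png",cv2.resize(manip.grab_frame("side")[150:300,230:340,::-1],None,fx=4,fy=4,interpolation=cv2.INTER_CUBIC))
print(manip.read_time())
E
```

```text
True [ 0.01438722 -0.0616422  -0.03393756] [-1.8 -2.8  7. ] 22.883578378365417
[0.60126634 0.0389192  0.21345155]
28.5167
```

View pics/w7.png

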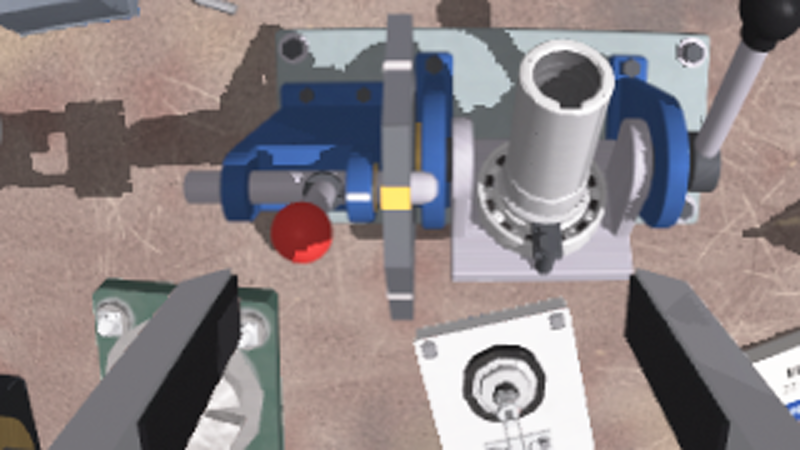

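View pics/s7.png

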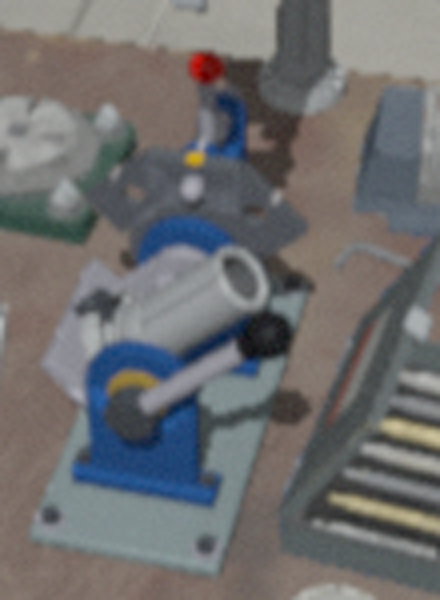

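The nose shows through the middle hole at (425,188), and the knob is at (302,233). I'll check how far home it is numerically and with one more gentle push.

```bash
python3 - <<'E'
from h import *
import pickle
O=np.array([.6041,.1510,0]);R=Ro.from_euler('z',-.0245).as_matrix()
jig=lambda P:R.T@(P-O)
w=lambda a,b:(a/2.5+99.6,b/2.5+129.6)
c=pickle.load(open("c7.pkl","rb"))
print('red',jig(watz(c,w(302,233),.235)),'mark',jig(watz(c,w(396,198),.187)),'tip',jig(watz(c,w(437,188),.168)))
# closed fingers push stem/knob from the right, tips at knob height
manip.grab(20)
y=-.112-.012-.013-.012
g=O+R@np.array([0,y,.222])
manip.movel([g[0],g[1],.30],velocity=.3)
print(manip.movel(g,velocity=.15,f_stop=6))
manip.wait(.2)
p=np.array(manip.read_ee_pos());f0=manip.read_ft_force();print(f0.round(1))
s=manip.movel(p+R@np.array([0,.022,0]),velocity=.02,f_stop=9)
e=np.array(manip.read_ee_pos());print(s,jig(e)*1000,jig(p)*1000,manip.read_ft_force().round(1),manip.read_time())
E
```

```text
red [ 0.0004288  -0.11258826  0.235     ] mark [-0.00048022 -0.07877064  0.187     ] tip [-9.34081328e-05 -6.08807083e-02  1.68000000e-01]
False
[-0.2 -0.2  0. ]
True [ 1.85313855e-01 -1.35757140e+02  2.22334503e+02] [   0.40892931 -148.862758    222.948234  ] [-0.  -3.   2.1] 32.025
```

Knob centre is at −112 mm and doesn't move under 9 N, so the bolt is home. Retreat, final look, hand in.

```bash
python3 - <<'E'
from h import *
R=Ro.from_euler('z',-.0245).as_matrix()
p=np.array(manip.read_ee_pos());p=p+R@np.array([0,-.012,0])
manip.movel(p,velocity=.1)
manip.movel([p[0],p[1],.36],velocity=.25)
print(manip.read_ft_force().round(1))
cv2.imwrite("pics/t8.png",manip.grab_frame("top")[:,:,::-1]);cv2.imwrite("pics/s8.png",cv2.resize(manip.grab_frame("side")[140:420,140:440,::-1],None,fx=2,fy=2))
print(manip.read_time())
E
```

```text
[-0.4  0.8 -0.1]
33.1
```

View pics/s8.png

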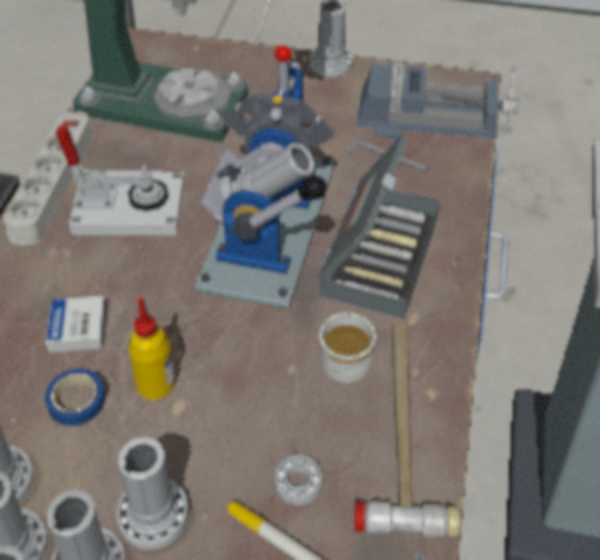

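View pics/t8.png

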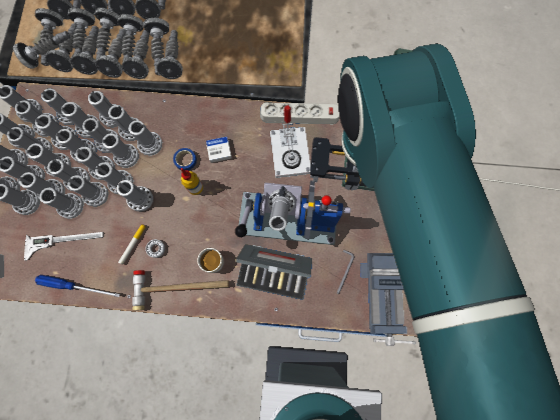

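The table sits at 45°, the bolt is home, and the other bench items are where they were. The robot is clear of everything.

```bash
python3 -c "
from workcell import manip
manip.job_done();print(manip.read_time())"
```

```text
the job is handed in; nothing more can be done
the job is handed in; nothing more can be done
```

The table is locked at 45° in the middle, yellow-marked hole with the bolt fully home. The job was handed in at about 33 s of the 51 s allowed.

- **Drawing the bolt:** I gripped the red knob and pulled the bolt to its outer stop. The knob then measured −140 mm, which is 28 mm out.
- **Swinging the table:** I swung the table by the black knob. The first swing came out about 2° short, so I regripped and added it.
- **Sliding the bolt in:** I pushed the bolt in with an 11 N force stop. It travelled the full 28 mm without stopping on the quadrant's face.

**Last checks:**
- The red knob measured −112.6 mm by the wrist camera and about −111.3 mm by touch; home is −112 mm. It did not move under a 9 N nudge.
- The bolt nose is visible through the quadrant, and the yellow mark is within 0.5 mm of the bolt axis.
- The other bench items look unmoved in the top and side pictures, and the gripper is clear with no load on it.

**What disagreed:**
- At the start the red knob measured about 4–5 mm further out than the fully home position, and it was drawn only 24 mm to reach its stop. I took this to mean the bolt did not begin quite at zero.
- Before locking, the angle estimates ranged from 43° (tube mouth) to 45.5° (yellow mark).

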